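# Restock the two-tier gravity can rack

### The job

Restock the can rack: lay the three drink cans that are out on the table on its upper tier, so that each rolls to the rear, drops and comes to rest on the lower tier behind the can already there - the two short cans in the narrow lane, the tall one in the wide lane. All lids (pull-tab ends) must face right, like those of the cans already in the rack. Do not throw or drop the cans from a height, leave the two cans in the rack at the front where they are, and do not push the other things on the table about.

Things in the scene. Friction and masses are not known exactly. Their poses are not given: they have to be found in the camera images.
- can_rack: two-tier gravity can rack of steel sheet and wire, immovable, 180 deep (x) x 249 wide (y) x 124 mm high, turned up to 0.14 rad. Origin: centre of its underside; x to its rear, y to its left, z up. Three cheeks 3 mm thick, top edge 121 mm high, at y = 123, -22, -123 mm make two lanes: the wide one left (142 mm clear), the narrow one right (98 mm clear), each 8 mm wider than its can is long
- wide_lane_top (a point): loading place of the wide lane, on its centre line (rack y = +50.5 mm), 42 mm in front of the rack's origin, on top of the upper wire deck. That deck is open above and runs from rack x = -86 to +18 mm, 104 mm high at the front, 90 at its rear end: a can laid crosswise on it rolls to the rear and drops to the lower tier. A can lying here has its axis 27 mm above this point
- narrow_lane_top (a point): the same point of the narrow lane (rack y = -72.5 mm); axes as the rack's
- wide_lane_low (a point): lower tier of the wide lane: middle of its wire deck, under the rack's middle, 24 mm high. The deck slopes down to the front, to a wire stop; cans drop onto it at the rear through a 64 mm gap before the rear wire guard (124 mm high). It takes three cans one behind the other: centres at rack x = -56, -3, +49 mm, 43 to 58 mm high
- narrow_lane_low (a point): the same point of the narrow lane
- short_can_a: drink can, 53 mm across (48 at the lid rim, 45 at the base edge), 90 mm long, about 170 g, white band, bare ends. Lid end: flat, recessed, with a pull tab; base: plain dome. Origin at its centre, +z along it towards the lid. This one stands upright on its base, lid up, left of the rack, nearer to or farther from it than the tall can
- short_can_b: drink can, 53 mm across (48 at the lid rim, 45 at the base edge), 90 mm long, about 170 g, white band, bare ends. Lid end: flat, recessed, with a pull tab; base: plain dome. Origin at its centre, +z along it towards the lid. This one lies on its side on the table right of the rack, its lid pointing to the right or up to 110 degrees either way from that
- tall_can: drink can, 53 mm across (48 at the lid rim, 45 at the base edge), 134 mm long, about 270 g, white band, bare ends. Lid end: flat, recessed, with a pull tab; base: plain dome. Origin at its centre, +z along it towards the lid. This one stands on its head (lid down, base up) left of the rack
- short_can_in_rack: drink can, 53 mm across (48 at the lid rim, 45 at the base edge), 90 mm long, about 170 g, white band, bare ends. Lid end: flat, recessed, with a pull tab; base: plain dome. Origin at its centre, +z along it towards the lid. It lies at the front of the lower tier of the narrow lane, lid to the right
- tall_can_in_rack: drink can, 53 mm across (48 at the lid rim, 45 at the base edge), 134 mm long, about 270 g, white band, bare ends. Lid end: flat, recessed, with a pull tab; base: plain dome. Origin at its centre, +z along it towards the lid. It lies at the front of the lower tier of the wide lane, lid to the right
- toothpick_jar: red jar with toothpicks, 46 mm across, 66 mm high, loose; origin at the centre of its underside
- pepper_shaker: glass pepper shaker with steel cap, 43 mm across, 75 mm high, loose; origin at the centre of its underside
- spare_spout: beige plastic valve spout, 33 mm across, 48 mm high, standing loose; origin at the centre of its underside
- rice_bowl: white rice bowl upside down, 89 mm across, 53 mm high, loose; origin at the centre of its underside
- fork: steel fork, 177 x 22 x 8 mm, lying loose between the rack and the cans left of it, pointing away from the robot; origin at the centre of its underside
- dispenser_corner (a point): point on the table under the front right corner of the tall drink dispenser (fixed, 0.62 m high), which stands to the left (+y) and rear (+x) of it; its drip trays, 0.1 m high, stick out 80 mm towards the robot from here, beginning 30 mm further left
- shelf_corner (a point): point on the table at the front left post of the black wire shelf (fixed, 0.56 m high, 0.46 m wide), which stands to the right (-y) and rear (+x) of it
- short_can_a_lid (a point): centre of the lid end of short_can_a
- short_can_a_base (a point): centre of the base end of short_can_a
- short_can_b_lid (a point): centre of the lid end of short_can_b
- short_can_b_base (a point): centre of the base end of short_can_b
- tall_can_lid (a point): centre of the lid end of tall_can
- tall_can_base (a point): centre of the base end of tall_can

How it is judged:
At the end, for the whole second after the job is handed in: Both short cans lie at rest on the lower tier of the narrow lane and the tall can on that of the wide lane, each crosswise with its lid end to the rack's right (both ends within 9 mm of their place across the lane), behind the cans that were there before, which are within 12 mm of where they were (y of short_can_a_lid in the frame of can_rack between -0.1265 and -0.1085 m and x of short_can_a_lid in the frame of can_rack between -0.025 and 0.07 m and z of short_can_a_lid in the frame of can_rack between 0.03 and 0.075 m and y of short_can_a_base in the frame of can_rack between -0.0365 and -0.0185 m and x of short_can_a_base in the frame of can_rack between -0.025 and 0.07 m and z of short_can_a_base in the frame of can_rack between 0.03 and 0.075 m and linear speed of each of short_can_a, short_can_b, tall_can below 0.02 m/s and y of short_can_b_lid in the frame of can_rack between -0.1265 and -0.1085 m and x of short_can_b_lid in the frame of can_rack between -0.025 and 0.07 m and z of short_can_b_lid in the frame of can_rack between 0.03 and 0.075 m and y of short_can_b_base in the frame of can_rack between -0.0365 and -0.0185 m and x of short_can_b_base in the frame of can_rack between -0.025 and 0.07 m and z of short_can_b_base in the frame of can_rack between 0.03 and 0.075 m and y of tall_can_lid in the frame of can_rack between -0.0255 and -0.0075 m and x of tall_can_lid in the frame of can_rack between -0.025 and 0.07 m and z of tall_can_lid in the frame of can_rack between 0.03 and 0.075 m and y of tall_can_base in the frame of can_rack between 0.1085 and 0.1265 m and x of tall_can_base in the frame of can_rack between -0.025 and 0.07 m and z of tall_can_base in the frame of can_rack between 0.03 and 0.075 m and distance of each of short_can_in_rack, tall_can_in_rack from where it was at the start of the episode below 0.012 m); the robot touches nothing.
It fails at once if the toothpick jar, pepper shaker, spare spout, rice bowl or fork is shifted by more than 3 cm (distance of any of toothpick_jar, pepper_shaker, spare_spout, rice_bowl, fork from where it was at the start of the episode above 0.03 m).
It fails at once if a can falls or is thrown (it moves faster than 1.8 m/s) (linear speed of any of short_can_a, short_can_b, tall_can above 1.8 m/s).
It also fails if it takes over 72 s, if anything falls off the work surface, if the arm or the gripper's body presses on something with over 40 N, if the wrist force passes 120 N, or if a joint passes its speed limit or range.

### The arm

A 6-joint arm with a two-finger parallel gripper is mounted at the origin on a cart in front of the work surface, level with it; the furniture and walls round the work are solid. World frame = base frame: x ahead of the robot, y to its left, z up, the work surface at z = 0. Lengths are in m, angles in rad, forces in N, time in s.
With the tool pointing down it reaches from about 0.4 to 0.925 m from the base axis. Payload 12.5 kg.
Tool frame: the origin (TCP) lies at the very end of the fingers, on their centre line; the grasp point (between the pads) lies 19 mm behind it; y points along the fingers, x is the direction in which the jaws open and shut, and the axes are right-handed (so a half turn about y gives the same grasp; the last joint's range is limited). The gripper opens to 95 mm and grips with 3 to 60 N. Pads are 20 mm wide; open, the fingers measure 119 mm over their backs; the gripper's body (75 mm by 180 mm) begins 59 mm behind the grasp point.
Start: joints at [1.207, 0.491, 1.559, -0, 1.092, -0.106], TCP at [0.159, 0.604, 0.215] pointing down, gripper open.
Joint ranges: [-3.1, 3.1], [-0.84, 2.19], [0.05, 2.79], [-1.13, 4.28], [0.06, 2.93], [-2.69, 2.69]. Speed limits (rad/s): [2.22, 2.22, 2.79, 3.14, 3.14, 3.14].

### API

Orientations are given as a unit quaternion [x, y, z, w].
In Python, from workcell import r gives the robot as it stands. The module is installed in compiled form; this text tells all that it offers.
- The arm moves only by the shell command python3 -m creep 'ROWS'. ROWS is JSON, one flat list of numbers, 5 for each row, row after row: the closure, from -1 (fully open) to 1 (shut), then the shift along the world's x, y, z in cm, then the turn about the world's z in rad. In form: [fingers, tx, ty, tz, twist, fingers, tx, ty, tz, twist, ...]. A call has exactly 8 rows; each row shifts and turns the commanded pose from where the row before left it; what a row does not reach is not made up. A row lasts 1/10 s, in which the tool goes at most 50 mm and 8.59 degrees, less where a joint would pass 70% of its speed; a pose out of reach is approached as far as the arm can. A call is refused whole if a number of a shift passes 5 or a number of a turn 0.15, either way. A call with a gripper value outside its range is refused whole. The fingers move at their own pace and stop on an object; the grip force is fixed at half the most. Time passes only in rows, so rows that do not move let the fingers close, or fill a call up. It gives the time, the measured TCP pose, the force and the opening at its end, in the units of the state.
- r.read_state(): the state, without advancing time (a new reading comes with each control period).
- r.snapshot(name): name is "scene" or "top" or "wrist"; returns (picture, depth): 384x512x3 uint8, blue, green, red; 384x512 float32, m along the optical axis (not along the pixel's ray), 0 where there is no reading.
- r.camera_info(name): a dict with "fx", "fy", "cx", "cy" (pixels), "pose" (4x4, takes a point from camera to world coordinates); the wrist camera has in their place "mount" (4x4, takes a point from camera to tool coordinates, whose origin is the TCP and whose axes are the tool frame's). Camera axes: x right, y down, z forward; pixel columns grow to the right and rows downward; lengths in m; the calibration is good to about 2 mm. A picture is of the moment at which its call begins: read the wrist's pose just before it. camera_info takes no time and is no camera call.
- r.hand_in(): hands the job in, once; it reports no verdict.
Trained networks look in the newest picture that a camera, given by its name, has taken for a name from the list of things; names that differ only in an ending like _2 or _b are one class to them, and where a whole thing is asked for, a point or a joint stands for the part that bears it (a point fixed in the world has none). Each returns a list of dicts, best first, with "confidence" (0 to 1); they miss things now and then, are a little off and sometimes report something else, mostly with a low value. They report only what shows in the picture. A call takes as long as a camera call.
- r.find_in(thing, camera): "location" ([column, row] in pixels, amid what is visible of it).
- r.trace(thing, camera): "region" (384x512 bool, what is visible of it) and "location" ([column, row] in pixels, amid what is visible of it).
The state is a dict: "time": time; "q": joint angles; "qd": joint speeds; "joint_torque": joint torques, N m; "eef_pos": TCP position; "orientation": TCP orientation; "contact_force": force on the tool from outside, world axes, zero at the start; "moment": the same for the moment, N m; "finger_gap": opening from 0.0 (shut) to 1.0 (fully open).
Only numpy, scipy, OpenCV 4.12 (cv2) and the standard library are available. Lean on these libraries where they do the work, as an engineer would, in place of code of your own. Each camera call takes 0.05 s, during which the arm holds its last target. There are 200 camera calls.

## Working session

There is one attempt and no reset: what is moved stays moved. The work goes in short steps, Python scripts to look and compute and a shell command to move; the robot and the scene stay as the last step left them, time stands still between calls to the robot, and variables do not carry over. Pictures are saved under pics/ and viewed, about 8 in all and at most 12, crops included, and the job is handed in when it is done.

```bash
mkdir -p pics; cat > h.py <<'E'
from workcell import r
import numpy as np, cv2
from scipy.spatial.transform import Rotation as R
def snap(c):
    s=r.read_state(); im,d=r.snapshot(c); i=r.camera_info(c)
    if 'pose' in i: T=np.array(i['pose'])
    else:
        W=np.eye(4); W[:3,:3]=R.from_quat(s['orientation']).as_matrix(); W[:3,3]=s['eef_pos']; T=W@np.array(i['mount'])
    return im,d,i,T
def cloud(d,i,T):
    v,u=np.mgrid[:384,:512]; P=np.stack([(u-i['cx'])/i['fx']*d,(v-i['cy'])/i['fy']*d,d],-1)
    P=P@T[:3,:3].T+T[:3,3]; P[d<=0]=np.nan; return P
def px(p,i,T):
    q=np.linalg.inv(T)@np.append(p,1); return [i['fx']*q[0]/q[2]+i['cx'],i['fy']*q[1]/q[2]+i['cy']]
E
python3 - <<'E'
from h import *
print(r.read_state())
ims=[]
for c in ['scene','top']:
    im,d,i,T=snap(c); cv2.imwrite(f'pics/{c}0.png',cv2.resize(im,(768,576)))
    P=cloud(d,i,T); np.save(f'P_{c}.npy',P)
    print(c,T.round(3).tolist())
    for t in ['can_rack','short_can_a','tall_can','short_can_b','short_can_in_rack','tall_can_in_rack','toothpick_jar','pepper_shaker','spare_spout','rice_bowl','fork','short_can_b_lid','short_can_b_base']:
        for o in r.trace(t,c)[:4]:
            if o['confidence']<.3: continue
            m=o['region']; Q=P[m]; Q=Q[~np.isnan(Q[:,0])]
            if len(Q)<5: continue
            print(t,round(o['confidence'],2),np.round(o['location']).tolist(),'med',np.median(Q,0).round(3).tolist(),'lo',np.percentile(Q,3,0).round(3).tolist(),'hi',np.percentile(Q,97,0).round(3).tolist())
E
```

```text
{'time': 0.0, 'q': array([ 1.20741130e+00,  4.91571554e-01,  1.55946504e+00,  1.13232704e-05,
        1.09170661e+00, -1.05608492e-01]), 'qd': array([ 1.12594066e-03, -6.99022428e-04,  9.24595559e-04, -3.73131745e-05,
       -9.68580803e-04, -1.04097313e-03]), 'joint_torque': array([ 7.89700025e-04, -6.12625337e+01, -2.58191603e+01,  6.92489860e-02,
        4.80671972e-02, -7.26210260e-05]), 'eef_pos': array([0.15922203, 0.60411675, 0.21404893]), 'orientation': array([ 0.56032949,  0.43123685, -0.43193377, -0.55990969]), 'contact_force': array([-0.0712027 ,  0.05109097,  0.48035465]), 'moment': array([ 0.00596476, -0.05309179,  0.00832024]), 'finger_gap': 1.0016365542799661}
scene [[0.792, -0.323, 0.518, -0.004], [-0.61, -0.417, 0.674, -0.89], [-0.001, -0.849, -0.528, 0.728], [0.0, 0.0, 0.0, 1.0]]
can_rack 0.76 [258.0, 227.0] med [0.534, -0.191, 0.077] lo [0.45, -0.294, 0.009] hi [0.621, -0.043, 0.118]
can_rack 0.68 [322.0, 298.0] med [0.521, -0.457, 0.043] lo [0.492, -0.473, 0.006] hi [0.572, -0.428, 0.052]
short_can_a 0.78 [173.0, 176.0] med [0.504, 0.198, 0.069] lo [0.495, 0.185, 
[... 3860 characters left out ...]
704, 0.208, 0.013] hi [0.736, 0.24, 0.078]
rice_bowl 0.39 [293.0, 212.0] med [0.545, -0.208, 0.088] lo [0.447, -0.289, 0.001] hi [0.625, -0.042, 0.124]
fork 0.72 [190.0, 232.0] med [0.488, 0.086, 0.129] lo [0.467, 0.065, 0.001] hi [0.516, 0.114, 0.137]
fork 0.51 [224.0, 218.0] med [0.541, 0.001, 0.004] lo [0.476, -0.006, -0.001] hi [0.631, 0.011, 0.009]
short_can_b_lid 0.93 [372.0, 221.0] med [0.532, -0.438, 0.048] lo [0.491, -0.465, 0.013] hi [0.575, -0.418, 0.056]
short_can_b_lid 0.45 [225.0, 208.0] med [0.569, 0.002, 0.004] lo [0.476, -0.005, -0.001] hi [0.634, 0.014, 0.009]
short_can_b_base 0.68 [372.0, 218.0] med [0.532, -0.439, 0.048] lo [0.492, -0.478, 0.003] hi [0.575, -0.418, 0.056]
```

View pics/scene0.png

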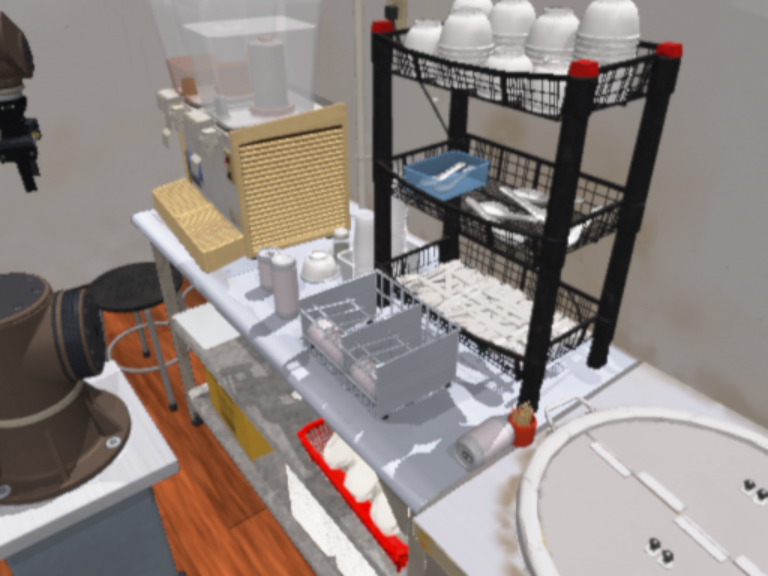

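View pics/top0.png

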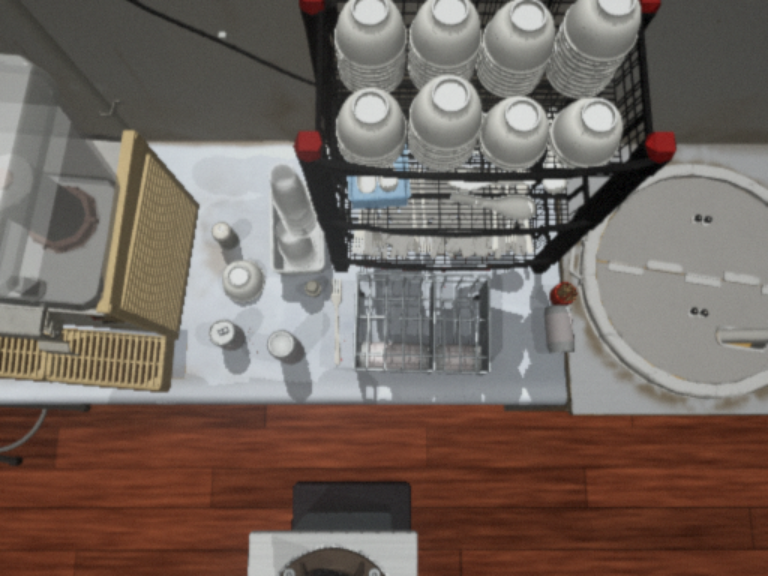

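```bash
python3 - <<'E'
from h import *
P=np.load('P_top.npy').reshape(-1,3)
def show(n,m):
    Q=P[m]; print(n,len(Q),Q.min(0).round(3),Q.max(0).round(3)); return Q
box=lambda a,b,c,d,e,f:(P[:,0]>a)&(P[:,0]<b)&(P[:,1]>c)&(P[:,1]<d)&(P[:,2]>e)&(P[:,2]<f)
# can b
Q=show('b',box(.47,.60,-.51,-.40,.035,.07))
rr=cv2.minAreaRect((Q[:,:2]*1000).astype(np.float32)); print(rr)
Q=show('tall top',box(.4,.56,.04,.15,.128,.15)); print(cv2.minEnclosingCircle((Q[:,:2]*1000).astype(np.float32)))
Q=show('short top',box(.45,.56,.15,.26,.08,.1)); print(cv2.minEnclosingCircle((Q[:,:2]*1000).astype(np.float32)))
# rack cheeks: points near the top edge
Q=show('rack hi',box(.4,.7,-.36,-.0,.108,.135))
rr=cv2.minAreaRect((Q[:,:2]*1000).astype(np.float32)); print(rr,cv2.boxPoints(rr).round())
np.save('rackhi.npy',Q)
im=np.zeros((500,600,3),np.uint8)
A=P[box(.4,.7,-.36,0.02,.02,.135)]
for x,y,z in A: cv2.circle(im,(int((0.02-y)*1500),int((.70-x)*1500)),1,(int(z*2000)%256,255 if z>.108 else 0,int(200-z*1000)),-1)
cv2.imwrite('pics/rackmap.png',im)
print('disp', P[box(.3,1.2,.1,.8,.02,.09)].max(0))
E
```

```text
b 551 [ 0.489 -0.509  0.035] [ 0.6   -0.416  0.067]
((543.91259765625, -462.17584228515625), (92.33648681640625, 110.5294189453125), 88.74774169921875)
tall top 253 [0.466 0.065 0.128] [0.518 0.115 0.14 ]
((492.3282470703125, 90.14026641845703), 26.01689910888672)
short top 273 [0.496 0.184 0.08 ] [0.545 0.234 0.095]
((519.562255859375, 209.64678955078125), 26.278583526611328)
rack hi 583 [ 0.443 -0.355  0.108] [ 0.7   -0.001  0.133]
((554.1338500976562, -162.8891143798828), (351.68023681640625, 242.83839416503906), 81.0115966796875) [[ 407. -318.]
 [ 647. -356.]
 [ 702.   -8.]
 [ 462.   30.]]
disp [0.96278752 0.65556675 0.08999323]
```

```bash
python3 - <<'E'
from h import *
from scipy.optimize import least_squares
s=r.read_state(); print(R.from_quat(s['orientation']).as_matrix().round(3).tolist())
i=r.camera_info('wrist'); print({k:np.round(v,3).tolist() for k,v in i.items()})
for c in ['top','scene']:
    P=np.load(f'P_{c}.npy').reshape(-1,3)
    t=P[(abs(P[:,2])<.006)]
    for y in [.2,.1,-.35,-.45]:
        q=t[abs(t[:,1]-y)<.01]; print(c,y,'table x',q[:,0].min().round(3),q[:,0].max().round(3))
    Q=P[(P[:,2]>.108)&(P[:,2]<.124)&(P[:,0]>.43)&(P[:,0]<.66)&(P[:,1]>-.33)&(P[:,1]<-.005)]
    best=None
    for a0 in np.linspace(-.14,.14,8):
      def f(p):
        d=Q[:,:2]-p[:2]; ca,sa=np.cos(p[2]),np.sin(p[2]); y=-sa*d[:,0]+ca*d[:,1]; x=ca*d[:,0]+sa*d[:,1]
        e=np.min(np.abs(y[:,None]-np.array([.123,-.022,-.123])),1)
        return np.hypot(np.minimum(e,np.abs(x-.088)),np.maximum(abs(x)-.09,0))
      o=least_squares(f,[.54,-.17,a0],loss='soft_l1',f_scale=.004)
      if best is None or o.cost<best.cost: best=o
    print(c,len(Q),best.x.round(4),best.cost, np.median(f(best.x)))
P=np.load('P_top.npy').reshape(-1,3)
q=P[(P[:,0]>.5)&(P[:,0]<.58)&(P[:,1]<-.47)&(P[:,1]>-.6)&(P[:,2]>.012)]
print('basin y max',np.sort(q[:,1])[-8:].round(3))
q=P[(P[:,0]>.3)&(P[:,0]<.6)&(P[:,1]>.25)&(P[:,1]<.4)&(P[:,2]>.03)]; print('tray',np.sort(q[:,1])[:5],q[:,0].min())
E
python3 - <<'E'
import cv2,sys
sys.path.insert(0,'.')
im=cv2.imread('pics/scene0.png')[400:480,440:560]; cv2.imwrite('pics/b.png',cv2.resize(im,None,fx=5,fy=5,interpolation=2))
E
```

```text
[[0.255, 0.0, -0.967], [0.967, 0.0, 0.255], [0.0, -1.0, 0.0]]
{'fx': 329.269, 'fy': 329.269, 'cx': 255.67, 'cy': 193.444, 'mount': [[1.0, -0.001, -0.001, 0.001], [0.0, -0.271, 0.963, -0.168], [-0.001, -0.963, -0.271, 0.078], [0.0, 0.0, 0.0, 1.0]]}
top 0.2 table x 0.393 0.96
top 0.1 table x 0.074 0.961
top -0.35 table x 0.396 0.881
top -0.45 table x 0.393 0.818
top 472 [ 0.544  -0.1664 -0.0953] 0.0054997226552931525 0.003766276798594502
scene 0.2 table x 0.395 0.962
scene 0.1 table x 0.093 0.937
scene -0.35 table x 0.396 0.96
scene -0.45 table x 0.395 0.964
scene 831 [ 0.5361 -0.1683 -0.0387] 0.0052496848403769435 0.0012408013296105504
basin y max [-0.508 -0.508 -0.507 -0.507 -0.506 -0.506 -0.505 -0.505]
tray [0.29291098 0.29315625 0.29317443 0.29322997 0.29341981] 0.41154166235889256
```

View pics/b.png

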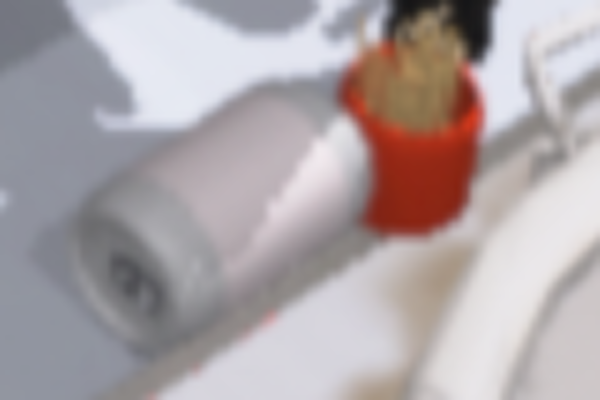

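```bash
python3 -m creep '[-1,2.7,-4,1,-0.15,-1,2.7,-4,1,-0.15,-1,2.7,-4,1,-0.15,-1,2.7,-4,1,-0.15,-1,2.7,-4,1,-0.15,-1,2.7,-4,1,-0.15,-1,2.7,-4,1,-0.15,-1,2.7,-4,1,-0.15]'
python3 -m creep '[-1,1.8,-4.4,1,-0.11,-1,1.8,-4.4,1,0,-1,1.8,-4.4,1,0,-1,1.8,-4.4,1,0,-1,1.8,-4.4,1,0,-1,1.8,-4.4,1,0,-1,1.8,-4.4,1,0,-1,1.8,-4.4,1,0]'
python3 -m creep '[-1,0,-4,0.3,0,-1,0,-3,0.3,0,-1,0,0,0,0,-1,0,0,0,0,-1,0,0,0,0,-1,0,0,0,0,-1,0,0,0,0,-1,0,0,0,0]'
cat > rack.py <<'E'
from h import *
from scipy.optimize import least_squares
im,d,i,T=snap('wrist'); cv2.imwrite('pics/rk.png',im); P=cloud(d,i,T).reshape(-1,3); P=P[~np.isnan(P[:,0])]
Q=P[(P[:,2]>.112)&(P[:,2]<.130)&(P[:,0]>.42)&(P[:,0]<.66)&(P[:,1]>-.33)&(P[:,1]<-.005)]
def f(p):
    dd=Q[:,:2]-p[:2]; ca,sa=np.cos(p[2]),np.sin(p[2]); y=-sa*dd[:,0]+ca*dd[:,1]; x=ca*dd[:,0]+sa*dd[:,1]
    e=np.min(np.abs(y[:,None]-np.array([.123,-.022,-.123])),1)
    return np.hypot(np.minimum(e,np.abs(x-.088)),np.maximum(abs(x)-.09,0))
for a0 in np.linspace(-.14,.14,8):
    o=least_squares(f,[.54,-.17,a0],loss='soft_l1',f_scale=.002); print(len(Q),o.x.round(4),o.cost.round(6),np.median(f(o.x)).round(4))
M=np.full((480,600,3),255,np.uint8)
A=P[(P[:,2]>.02)&(P[:,2]<.135)]
for x,y,z in A: cv2.circle(M,(int((0.03-y)*1600),int((.69-x)*1600)),1,(0,0,255) if z>.112 else (0,160,0) if z>.085 else (200,200,200),-1)
cv2.imwrite('pics/rackmap.png',M)
E
python3 rack.py
```

```text
time: 2.2
eef_pos: [0.376, 0.2826, 0.2953]
orientation: [-0.706, -0.038, 0.038, 0.706]
contact_force: [1.4, 0.7, -0.1]
finger_gap: 0.999
time: 3.0
eef_pos: [0.5196, -0.0697, 0.3753]
orientation: [0.707, 0.001, -0.001, -0.707]
contact_force: [0.8, 0.8, 0.5]
finger_gap: 1.002
time: 3.8
eef_pos: [0.5194, -0.137, 0.3807]
orientation: [0.707, 0.001, -0.001, -0.707]
contact_force: [-0.4, -0.3, 0.9]
finger_gap: 1.0
2197 [ 0.5349 -0.1655 -0.0325] 0.006607 0.0011
2197 [ 0.5349 -0.1655 -0.0325] 0.006607 0.0011
2197 [ 0.5349 -0.1655 -0.0325] 0.006607 0.0011
2197 [ 0.5349 -0.1655 -0.0325] 0.006607 0.0011
2197 [ 0.5349 -0.1655 -0.0325] 0.006607 0.0011
2197 [ 0.5349 -0.1655 -0.0325] 0.006607 0.0011
2197 [ 0.5349 -0.1655 -0.0325] 0.006607 0.0011
2197 [ 0.5349 -0.1655 -0.0325] 0.006607 0.0011
```

```bash
python3 -c "
import cv2,numpy as np
a=cv2.imread('pics/rk.png');b=cv2.imread('pics/rackmap.png')
cv2.imwrite('pics/rk2.png',np.hstack([cv2.resize(a,(400,300)),cv2.resize(b,(400,300))]))"
```

```text
(no output)
```

View pics/rk2.png

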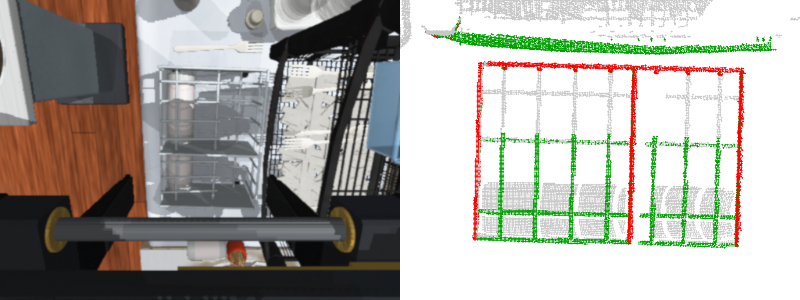

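```bash
python3 -m creep '[-1,-0.4,-2.5,-1.2,-0.15,-1,-0.4,-2.5,-1.2,-0.15,-1,-0.4,-2.5,-1.2,-0.15,-1,-0.4,-2.5,-1.2,-0.15,-1,-0.4,-2.5,-1.2,-0.15,-1,-0.4,-2.5,-1.2,-0.15,-1,-0.4,-2.5,-1.2,-0.15,-1,-0.4,-2.5,-1.2,-0.15]'
python3 -m creep '[-0.5,0.3,-2,-1,-0.15,-0.5,0.3,-2,-1,-0.15,-0.5,0.3,-2,-1,-0.07,-0.5,0.3,-2,0,0,-0.5,0.3,-2,0,0,-0.5,0,0,0,0,-0.5,0,0,0,0,-0.5,0,0,0,0]'
cat > lying.py <<'E'
from h import *
import sys
# fit lying cans: box args x0 x1 y0 y1
a=list(map(float,sys.argv[1:5])); im,d,i,T=snap('wrist'); cv2.imwrite(f'pics/{sys.argv[5]}.png',im)
P=cloud(d,i,T).reshape(-1,3); P=P[~np.isnan(P[:,0])]
B=P[(P[:,0]>a[0])&(P[:,0]<a[1])&(P[:,1]>a[2])&(P[:,1]<a[3])]
z0,z1=(float(sys.argv[6]),float(sys.argv[7])) if len(sys.argv)>6 else (.03,.060)
Q=B[(B[:,2]>z0)&(B[:,2]<z1)]
rr=cv2.minAreaRect((Q[:,:2]*1000).astype(np.float32)); print(len(Q),rr,cv2.boxPoints(rr).round().tolist(),'ztop',np.percentile(Q[:,2],98).round(4),'table z',np.median(P[abs(P[:,2])<.012][:,2]).round(4))
top=Q[Q[:,2]>np.percentile(Q[:,2],98)-.004]
c=top[:,:2].mean(0); u,s,v=np.linalg.svd(top[:,:2]-c,full_matrices=False); print('crest mean',c.round(4),'dir deg',np.degrees(np.arctan2(v[0,1],v[0,0])).round(1), 'ext',(top[:,:2]-c)@v[0]@np.ones(1) if 0 else np.ptp((top[:,:2]-c)@v[0]).round(4))
s=r.read_state(); print(s['time'],s['eef_pos'].round(4),s['q'].round(2),s['finger_gap'])
E
python3 lying.py .47 .578 -.485 -.40 b1
```

```text
time: 4.65
eef_pos: [0.4872, -0.3385, 0.2842]
orientation: [0.583, -0.4, 0.4, -0.583]
contact_force: [0.2, 0.1, -0.5]
finger_gap: 1.003
time: 5.45
eef_pos: [0.5024, -0.4368, 0.2547]
orientation: [-0.501, 0.499, -0.499, 0.501]
contact_force: [-0.5, 0.2, 0.7]
finger_gap: 0.749
3335 ((534.1043701171875, -444.4875793457031), (88.05614471435547, 51.93028259277344), 1.5220868587493896) [[489.0, -420.0], [491.0, -472.0], [579.0, -469.0], [577.0, -417.0]] ztop 0.0518 table z -0.0022
crest mean [ 0.5369 -0.4446] dir deg -177.5 ext 0.087
5.5 [ 0.5024 -0.4368  0.2549] [-0.81  0.52  1.4  -0.    1.22  0.75] 0.7511915029524985
```

View pics/b1.png

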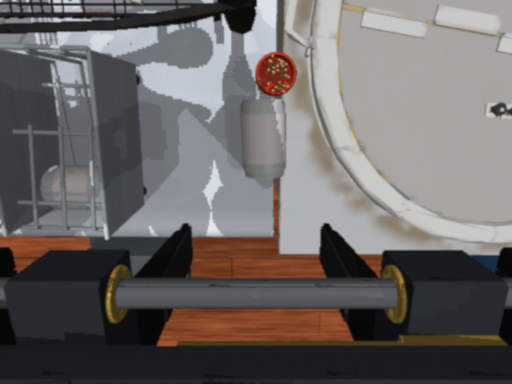

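```bash
python3 -m creep '[-0.5,2.6,-0.8,-3.5,0.035,-0.5,0,0,-4.5,0,-0.5,0,0,-4.5,0,-0.5,0,0,-4.5,0,-0.5,0,0,-3.8,0,-0.5,0,0,-3,0,-0.5,0,0,-0.8,0,-0.5,0,0,0,0]'
python3 -m creep '[1,0,0,0,0,1,0,0,0,0,1,0,0,0,0,1,0,0,0,0,1,0,0,0,0,1,0,0,0,0,1,0,0,1,0,1,0,0,3,0]'
```

```text
time: 6.3
eef_pos: [0.5283, -0.4451, 0.0083]
orientation: [0.51, -0.491, 0.49, -0.51]
contact_force: [0.6, 0.5, 0.3]
finger_gap: 0.751
time: 7.1
eef_pos: [0.5272, -0.4446, 0.0472]
orientation: [-0.51, 0.492, -0.489, 0.51]
contact_force: [0.1, 0.0, -1.3]
finger_gap: 0.555
```

```bash
python3 -m creep '[1,0,0,4.5,0,1,0,0,4.5,0.15,1,0,0,4.5,0.15,1,0,0,4.5,0.15,1,-0.6,4,0,0.15,1,-0.6,4,0,0.15,1,-0.6,4,0,0.15,1,-0.6,4,0,0.15]'
python3 -m creep '[1,-0.6,2.1,0,0.15,1,-0.6,2.1,0,0.15,1,0,0,0,0.15,1,0,0,-3,0,1,0,0,0,0,1,0,0,0,0,1,0,0,0,0,1,0,0,0,0]'
cat > held.py <<'E'
from h import *
for c in ['top','wrist']:
    im,d,i,T=snap(c); P=cloud(d,i,T).reshape(-1,3); P=P[~np.isnan(P[:,0])]
    s=r.read_state(); e=s['eef_pos']
    if c=='wrist': cv2.imwrite('pics/held.png',im)
    B=P[(P[:,2]>e[2]-.01)&(P[:,2]<e[2]+.05)&(abs(P[:,0]-e[0])<.024)&(abs(P[:,1]-e[1])<.11)]
    print(c,len(B),'y range',np.percentile(B[:,1],[.5,2,98,99.5]).round(4), 'ztop',np.percentile(B[:,2],98).round(3))
print(e.round(4), R.from_quat(s['orientation']).as_matrix()[:2,0].round(3),s['q'].round(2))
E
python3 held.py
```

```text
time: 7.9
eef_pos: [0.5036, -0.284, 0.2294]
orientation: [0.687, -0.167, 0.167, -0.687]
contact_force: [0.1, 0.2, -1.8]
finger_gap: 0.552
time: 8.7
eef_pos: [0.4926, -0.2439, 0.1996]
orientation: [0.707, -0.011, 0.012, -0.707]
contact_force: [-0.7, -0.3, -1.1]
finger_gap: 0.554Traceback (most recent call last):
  File "held.py", line 7, in <module>
    print(c,len(B),'y range',np.percentile(B[:,1],[.5,2,98,99.5]).round(4), 'ztop',np.percentile(B[:,2],98).round(3))
                             ~~~~~~~~~~~~~^^^^^^^^^^^^^^^^^^^^^^^
    return _quantile_unchecked(
        a, q, axis, out, overwrite_input, method, keepdims, weights)
    return _ureduce(a,
                    func=_quantile_ureduce_func,
    ...<5 lines>...
                    overwrite_input=overwrite_input,
                    method=method)
    r = func(a, **kwargs)
    result = _quantile(arr,
                       quantiles=q,
    ...<2 lines>...
                       out=out,
                       weights=wgt)
    slices_having_nans = np.isnan(arr[-1, ...])
                                  ~~~^^^^^^^^^
IndexError: index -1 is out of bounds for axis 0 with size 0
```

```bash
sed -i "s/\['top','wrist'\]/['scene','wrist']/; s/    print(c,len(B)/    if len(B)>20: print(c,len(B)/" held.py; python3 held.py
```

```text
scene 515 y range [-0.2835 -0.2817 -0.1999 -0.1963] ztop 0.241
wrist 15987 y range [-0.2784 -0.2736 -0.1907 -0.19  ] ztop 0.241
[ 0.4924 -0.2438  0.1991] [ 0.999 -0.032] [-0.58  0.4   1.76  0.    0.98 -0.55]
```

```bash
python3 -m creep '[1,0,0.1,-3,0,1,0,0,-3,0,1,0,0,-1.5,0,1,0,0,-0.7,0,1,0,0,-0.5,0,1,0,0,-0.2,0,1,0,0,0,0,1,0,0,0,0]'; python3 held.py
```

```text
time: 9.65
eef_pos: [0.4926, -0.2428, 0.1103]
orientation: [0.707, -0.011, 0.012, -0.707]
contact_force: [0.0, 0.5, -1.4]
finger_gap: 0.552
scene 525 y range [-0.2926 -0.2916 -0.1997 -0.1872] ztop 0.152
wrist 16942 y range [-0.2776 -0.2726 -0.1855 -0.1847] ztop 0.152
[ 0.4925 -0.2427  0.1102] [ 0.999 -0.032] [-0.58  0.52  1.86  0.    0.77 -0.55]
```

```bash
python3 -m creep '[1,0,0,-0.2,0,0.1,0,0,0,0,-0.4,0,0,0,0,-0.4,0,0,0,0,-0.5,0,0,0,0,-0.5,0,0,1,0,-0.5,0,0,1.5,0,-0.5,0,0,2,0]'; python3 -m creep '[-0.5,0,0,4,0,-0.5,0,0,4,0,-0.5,0,0,4,0,-0.5,0,0,0,0,-0.5,0,0,0,0,-0.5,0,0,0,0,-0.5,0,0,0,0,-0.5,0,0,0,0]'
cat > check.py <<'E'
from h import *
X,Y,A=.5349,-.1655,-.0325
cs=['scene','wrist']
for c in cs:
    im,d,i,T=snap(c); P=cloud(d,i,T); cv2.imwrite(f'pics/ck_{c}.png',im)
    for t in ['short_can_in_rack','tall_can_in_rack']:
        for o in r.trace(t,c):
            if o['confidence']<.3: continue
            Q=P[o['region']]; Q=Q[~np.isnan(Q[:,0])]
            if len(Q)<10: continue
            D=Q-[X,Y,0]; L=np.c_[np.cos(A)*D[:,0]+np.sin(A)*D[:,1],-np.sin(A)*D[:,0]+np.cos(A)*D[:,1],D[:,2]]
            if abs(np.median(L[:,1]))>.13: continue
            print(c,t,round(o['confidence'],2),'rack lo/med/hi',np.percentile(L,3,0).round(3),np.median(L,0).round(3),np.percentile(L,97,0).round(3))
a,b=cv2.imread('pics/ck_scene.png'),cv2.imread('pics/ck_wrist.png')
cv2.imwrite('pics/ck.png',np.hstack([cv2.resize(a[150:300,170:370],(400,300)),cv2.resize(b,(400,300))]))
s=r.read_state(); print(s['time'],s['eef_pos'].round(3))
E
python3 check.py
```

```text
time: 10.55
eef_pos: [0.492, -0.2425, 0.1532]
orientation: [-0.707, 0.012, -0.011, 0.707]
contact_force: [-0.6, -0.1, 0.5]
finger_gap: 0.747
time: 11.35
eef_pos: [0.4921, -0.2425, 0.2717]
orientation: [-0.707, 0.012, -0.011, 0.707]
contact_force: [0.2, -0.3, 0.2]
finger_gap: 0.753
scene short_can_in_rack 0.68 rack lo/med/hi [-0.086 -0.12   0.039] [-0.077 -0.075  0.059] [-0.046 -0.039  0.1  ]
scene tall_can_in_rack 0.68 rack lo/med/hi [-0.083 -0.003  0.039] [-0.076  0.055  0.058] [-0.045  0.105  0.069]
wrist short_can_in_rack 0.69 rack lo/med/hi [-0.079 -0.108  0.05 ] [-0.053 -0.068  0.063] [-0.032 -0.032  0.068]
wrist short_can_in_rack 0.54 rack lo/med/hi [-0.028 -0.118  0.055] [-0.009 -0.071  0.072] [ 0.011 -0.032  0.075]
wrist tall_can_in_rack 0.58 rack lo/med/hi [-0.081 -0.013  0.048] [-0.053  0.047  0.063] [-0.032  0.096  0.068]
11.65 [ 0.492 -0.243  0.273]
```

View pics/ck.png

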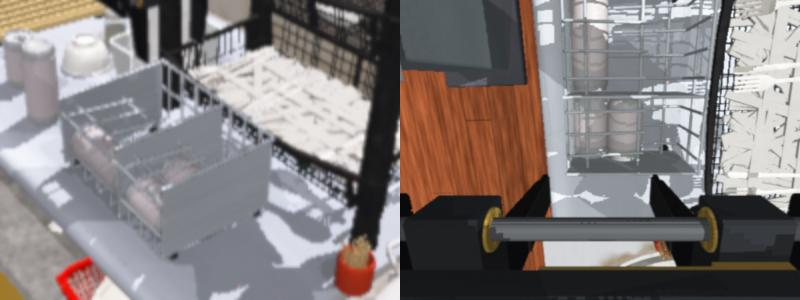

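```bash
python3 - <<'E'
from h import *
for c in ['top','scene']:
    P=np.load(f'P_{c}.npy').reshape(-1,3); P=P[~np.isnan(P[:,0])]
    for z0,z1 in [(.01,.1),(.1,.15),(.15,.2),(.2,.3),(.3,.5)]:
        for x0,x1 in [(.38,.46),(.46,.5),(.5,.54),(.54,.58),(.58,.66)]:
            q=P[(P[:,2]>z0)&(P[:,2]<z1)&(P[:,0]>x0)&(P[:,0]<x1)&(P[:,1]>.24)&(P[:,1]<.6)]
            if len(q)>5: print(c,(z0,z1),(x0,x1),len(q),'ymin',np.percentile(q[:,1],1).round(3))
E
```

```text
top (0.01, 0.1) (0.38, 0.46) 1437 ymin 0.319
top (0.01, 0.1) (0.46, 0.5) 1335 ymin 0.315
top (0.01, 0.1) (0.5, 0.54) 794 ymin 0.308
top (0.01, 0.1) (0.54, 0.58) 119 ymin 0.303
top (0.01, 0.1) (0.58, 0.66) 227 ymin 0.297
top (0.1, 0.15) (0.5, 0.54) 186 ymin 0.307
top (0.1, 0.15) (0.54, 0.58) 97 ymin 0.304
top (0.1, 0.15) (0.58, 0.66) 193 ymin 0.297
top (0.15, 0.2) (0.5, 0.54) 165 ymin 0.307
top (0.15, 0.2) (0.54, 0.58) 114 ymin 0.304
top (0.15, 0.2) (0.58, 0.66) 220 ymin 0.297
top (0.2, 0.3) (0.46, 0.5) 234 ymin 0.406
top (0.2, 0.3) (0.5, 0.54) 421 ymin 0.307
top (0.2, 0.3) (0.54, 0.58) 300 ymin 0.303
top (0.2, 0.3) (0.58, 0.66) 607 ymin 0.297
top (0.3, 0.5) (0.46, 0.5) 397 ymin 0.329
top (0.3, 0.5) (0.5, 0.54) 1392 ymin 0.308
top (0.3, 0.5) (0.54, 0.58) 909 ymin 0.304
top (0.3, 0.5) (0.58, 0.66) 1748 ymin 0.298
scene (0.01, 0.1) (0.38, 0.46) 811 ymin 0.315
scene (0.01, 0.1) (0.46, 0.5) 553 ymin 0.31
scene (0.01, 0.1) (0.5, 0.54) 515 ymin 0.304
scene (0.01, 0.1) (0.54, 0.58) 179 ymin 0.3
scene (0.01, 0.1) (0.58, 0.66) 365 ymin 0.293
scene (0.1, 0.15) (0.5, 0.54) 312 ymin 0.304
scene (0.1, 0.15) (0.54, 0.58) 207 ymin 0.299
scene (0.1, 0.15) (0.58, 0.66) 266 ymin 0.293
scene (0.15, 0.2) (0.5, 0.54) 322 ymin 0.304
scene (0.15, 0.2) (0.54, 0.58) 209 ymin 0.3
scene (0.15, 0.2) (0.58, 0.66) 288 ymin 0.294
scene (0.2, 0.3) (0.46, 0.5) 185 ymin 0.402
scene (0.2, 0.3) (0.5, 0.54) 643 ymin 0.304
scene (0.2, 0.3) (0.54, 0.58) 355 ymin 0.299
scene (0.2, 0.3) (0.58, 0.66) 646 ymin 0.293
scene (0.3, 0.5) (0.46, 0.5) 251 ymin 0.326
scene (0.3, 0.5) (0.5, 0.54) 1988 ymin 0.306
scene (0.3, 0.5) (0.54, 0.58) 855 ymin 0.301
scene (0.3, 0.5) (0.58, 0.66) 1497 ymin 0.294
```

```bash
python3 -m creep '[-1,0.3,4.5,0,-0.145,-1,0.3,4.5,0,-0.145,-1,0.3,4.5,0,-0.145,-1,0.3,4.5,0,-0.145,-1,0.3,4.5,0,0,-1,0.3,4.5,0,0,-1,0.3,4.5,0,0,-1,0.3,4.5,0,0]'
python3 -m creep '[-1,0.3,4.5,0,0,-1,0,4,0,0,-1,0,0,0,0,-1,0,0,0,0,-1,0,0,0,0,-1,0,0,0,0,-1,0,0,0,0,-1,0,0,0,0]'
python3 lying.py .46 .57 .15 .27 a1 .08 .1; python3 - <<'E'
from h import *
im,d,i,T=snap('wrist'); P=cloud(d,i,T).reshape(-1,3)
for n,b in {'a':(.47,.57,.16,.26,.08,.1),'tall':(.44,.55,.04,.14,.125,.15)}.items():
    q=P[(P[:,0]>b[0])&(P[:,0]<b[1])&(P[:,1]>b[2])&(P[:,1]<b[3])&(P[:,2]>b[4])&(P[:,2]<b[5])]
    if len(q)>10: print(n,len(q),cv2.minEnclosingCircle((q[:,:2]*1000).astype(np.float32)))
E
```

```text
time: 12.45
eef_pos: [0.516, 0.1144, 0.2728]
orientation: [-0.676, 0.208, -0.208, 0.676]
contact_force: [1.0, -0.2, 0.3]
finger_gap: 0.997
time: 13.25
eef_pos: [0.5194, 0.1968, 0.2728]
orientation: [0.676, -0.208, 0.208, -0.676]
contact_force: [0.0, 0.6, -0.0]
finger_gap: 1.002
1664 ((520.9091796875, 210.7653045654297), (50.047969818115234, 51.23817825317383), 12.093103408813477) [[491.0, 231.0], [502.0, 180.0], [551.0, 191.0], [540.0, 241.0]] ztop 0.0888 table z -0.002
crest mean [0.5206 0.2093] dir deg -51.9 ext 0.0474
13.3 [0.5193 0.197  0.2728] [ 0.24  0.34  1.65 -0.    1.15  0.84] 0.9984879028673583
a 1677 ((520.6610717773438, 210.49447631835938), 26.07798957824707)
tall 928 ((493.1833190917969, 91.84681701660156), 25.961429595947266)
```

View pics/a1.png

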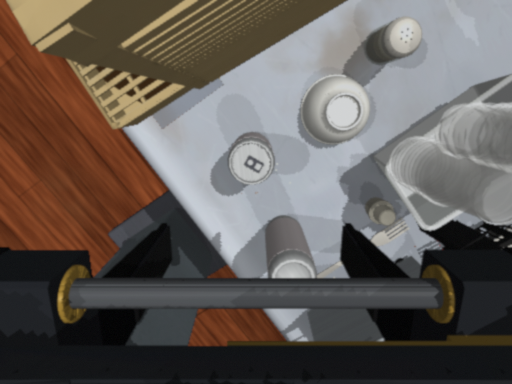

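```bash
python3 -m creep '[-1,0.1,1.3,-2,0,-1,0,0,-4.5,0,-1,0,0,-4.5,0,-1,0,0,-4.5,0,-1,0,0,-4.2,0,-1,0,0,-2.5,0,-1,0,0,-0.5,0,1,0,0,0,0]'
python3 -m creep '[1,0,0,0,0,1,0,0,0,0,1,0,0,0,0,1,0,0,0,0,1,0,0,0,0,1,0,0,1,0,1,0,0,3,0,1,0,0,4.5,0]'
```

```text
time: 14.15
eef_pos: [0.5202, 0.2104, 0.0455]
orientation: [0.676, -0.208, 0.207, -0.676]
contact_force: [0.1, -0.1, 1.2]
finger_gap: 0.955
time: 14.95
eef_pos: [0.5191, 0.2101, 0.1304]
orientation: [0.677, -0.209, 0.206, -0.675]
contact_force: [1.7, -0.5, -1.0]
finger_gap: 0.554
```

```bash
python3 -m creep '[1,0,0,4.5,0,1,0,-1,4.5,0,1,0,-4,2,0,1,-0.3,-4.6,0,0.145,1,-0.3,-4.6,0,0.145,1,-0.3,-4.6,0,0.145,1,-0.3,-4.6,0,0.145,1,-0.3,-4.6,0,0]'
python3 -m creep '[1,-0.3,-4.6,0,0,1,-0.3,-4.6,0,0,1,-0.3,-4.6,0,0,1,-0.3,-4.6,0,0,1,-0.2,-4.6,0,0,1,0,-4.5,0,0,1,0,0,0,0,1,0,0,0,0]'; python3 -c "
from h import *
s=r.read_state();print(s['eef_pos'],np.arctan2(*R.from_quat(s['orientation']).as_matrix()[[1,0],0]))"
```

```text
time: 15.75
eef_pos: [0.5057, -0.0604, 0.2414]
orientation: [-0.707, 0.016, -0.016, 0.707]
contact_force: [0.1, 0.6, -1.9]
finger_gap: 0.556
time: 16.55
eef_pos: [0.4917, -0.3345, 0.2406]
orientation: [-0.707, 0.018, -0.018, 0.707]
contact_force: [-0.4, 0.3, -1.4]
finger_gap: 0.554
[ 0.49174395 -0.33452273  0.24061129] -0.05154217493052777
```

```bash
python3 -m creep '[1,0,-1,-4.5,0.019,1,0,0,-4.5,0,1,0,0,-4.5,0,1,0,0,-4,0,1,0,0,-1.3,0,1,0,0,-0.6,0,1,0,0,-0.2,0,1,0,0,0,0]'
python3 -m creep '[1,0,-0.9,0.1,0,1,0,-0.9,0.1,0,1,0,-0.9,0,0,1,0,-0.9,-0.2,0,1,0,0,0,0,1,0,0,0,0,1,0,0,0,0,1,0,0,0,0]'
python3 - <<'E'
from h import *
im,d,i,T=snap('scene'); cv2.imwrite('pics/tip1.png',cv2.resize(im[200:350,200:400],(800,600)))
s=r.read_state(); print(s['eef_pos'].round(4),s['contact_force'].round(1),s['moment'].round(2))
E
```

```text
time: 17.35
eef_pos: [0.4931, -0.3443, 0.0464]
orientation: [0.708, -0.01, 0.011, -0.706]
contact_force: [0.3, -0.5, -1.4]
finger_gap: 0.553
time: 18.15
eef_pos: [0.4928, -0.3812, 0.0454]
orientation: [0.708, -0.01, 0.011, -0.706]
contact_force: [-0.2, -1.7, 5.6]
finger_gap: 0.554
[ 0.4928 -0.3812  0.0454] [-0.4 -2.9  5.6] [-0.73  0.16 -0.01]
```

View pics/tip1.png

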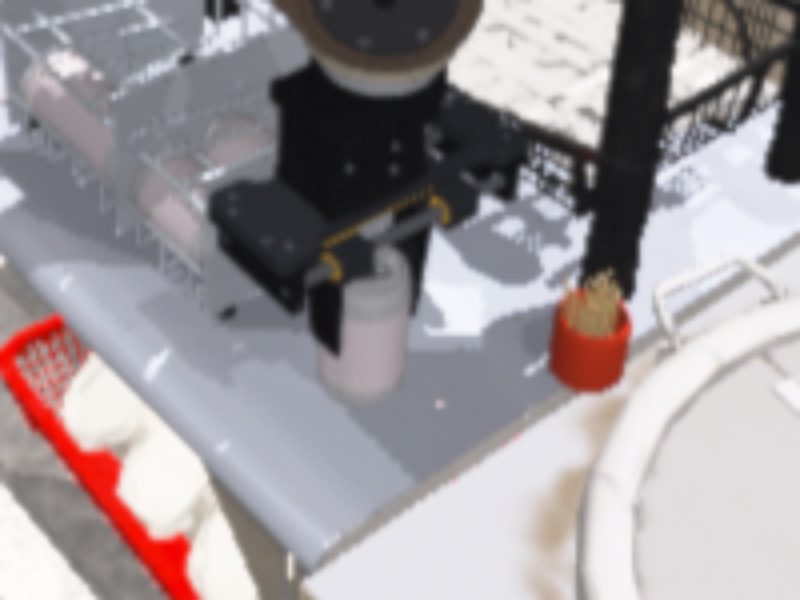

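```bash
python3 -m creep '[1,0,0.5,0.1,0,1,0,0.8,0.1,0,1,0,0.7,-0.1,0,-1,0,0,0,0,-1,0,0,0,0,-1,0,0,0,0,-1,0,0,2.5,0,-1,0,0,4,0]'
python3 -m creep '[0.37,0,0.2,0,0,0.37,0,2,0,0,0.37,0,2,0,0,0.37,0,0,0,0,0.37,0,0,0,0,0.37,0,0,-2,0,0.37,0,0,-1.8,0,0.37,0,0,0,0]'
python3 - <<'E'
from h import *
im,d,i,T=snap('wrist'); P=cloud(d,i,T).reshape(-1,3)
q=P[(P[:,0]>.44)&(P[:,0]<.55)&(P[:,1]<-.325)&(P[:,1]>-.42)&(P[:,2]>.078)&(P[:,2]<.1)]; print(len(q),q.min(0),q.max(0),q.mean(0))
E
```

```text
time: 19.0
eef_pos: [0.4915, -0.3595, 0.1094]
orientation: [-0.706, 0.012, -0.01, 0.708]
contact_force: [0.3, 0.3, 0.1]
finger_gap: 0.917
time: 19.8
eef_pos: [0.4915, -0.3175, 0.0704]
orientation: [-0.706, 0.012, -0.01, 0.708]
contact_force: [-0.1, 0.0, -0.2]
finger_gap: 0.359
2836 [ 0.46519281 -0.36955468  0.07802062] [ 0.51408228 -0.32504595  0.08923773] [ 0.49007512 -0.356486    0.08461412]
```

```bash
python3 -m creep '[0.37,0,-1,0,0,0.37,0,-1,0,0,0.37,0,-1,0,0,0.37,0,-1,0,0,0.37,0,-1,0,0,0.37,0,-0.8,0,0,0.37,0,0,0,0,0.37,0,0,0,0]'
python3 - <<'E'
from h import *
im,d,i,T=snap('scene'); cv2.imwrite('pics/tip2.png',cv2.resize(im[200:350,200:400],(800,600)))
P=cloud(d,i,T).reshape(-1,3)
q=P[(P[:,0]>.42)&(P[:,0]<.57)&(P[:,1]<-.38)&(P[:,1]>-.49)&(P[:,2]>.01)&(P[:,2]<.12)]; print(len(q),np.percentile(q,1,0),np.percentile(q,99,0))
E
```

```text
time: 20.65
eef_pos: [0.4922, -0.3761, 0.0726]
orientation: [-0.707, 0.011, -0.011, 0.707]
contact_force: [0.6, 0.3, -0.2]
finger_gap: 0.316
962 [ 0.46443313 -0.43740899  0.01148633] [ 0.5137385  -0.3813746   0.11804284]
```

View pics/tip2.png

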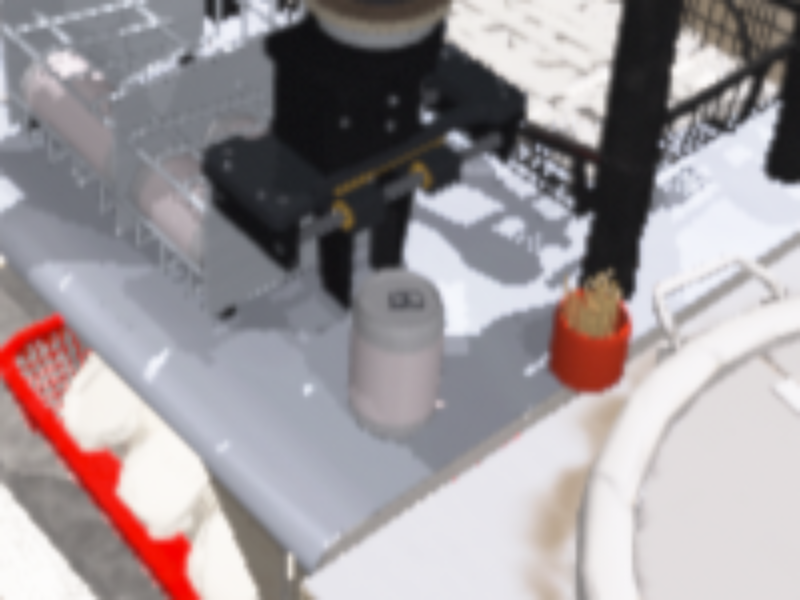

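```bash
python3 -m creep '[0.37,0,0.3,1,0,-1,0,0,3.5,0,-1,0,0,4.5,0,-1,0,0,4.5,0,-1,0,0,0,0,-1,0,0,0,0,-1,0,0,0,0,-1,0,0,0,0]'
python3 - <<'E'
from h import *
im,d,i,T=snap('wrist'); P=cloud(d,i,T).reshape(-1,3)
q=P[(P[:,0]>.44)&(P[:,0]<.55)&(P[:,1]<-.36)&(P[:,1]>-.46)&(P[:,2]>.08)&(P[:,2]<.1)]; print(len(q),cv2.minEnclosingCircle((q[:,:2]*1000).astype(np.float32)), r.read_state()['eef_pos'])
E
```

```text
time: 21.5
eef_pos: [0.492, -0.3725, 0.2064]
orientation: [-0.706, 0.011, -0.01, 0.708]
contact_force: [-0.7, 0.0, -0.4]
finger_gap: 0.845
2195 ((490.029541015625, -408.65948486328125), 26.13443946838379) [ 0.4920921  -0.3726199   0.20645516]
```

```bash
python3 -m creep '[-1,-0.2,-3.6,-2,0,-1,0,0,-4.5,0,-1,0,0,-4.5,0,-1,0,0,-3.5,0,-1,0,0,-1.4,0,1,0,0,0,0,1,0,0,0,0,1,0,0,0,0]'
python3 -m creep '[1,0,0,0,0,1,0,0,0,0,1,0,0,0,0,1,0,0,3,0,1,0,0,4.5,0,1,0,0,4.5,0,1,0,0,4.5,0,1,0,4.5,0,0]'
python3 -m creep '[1,0.2,4.5,0,0,1,0.2,4.5,0,0,1,0,1.7,0,0,1,0,0,-3,0,1,0,0,-2,0,1,0,0,-1,0,1,0,0,0,0,1,0,0,0,0]'
```

```text
time: 22.35
eef_pos: [0.4911, -0.4097, 0.0506]
orientation: [0.708, -0.01, 0.012, -0.706]
contact_force: [0.8, -0.1, 0.7]
finger_gap: 0.803
time: 23.15
eef_pos: [0.4919, -0.3683, 0.2195]
orientation: [0.71, -0.009, 0.015, -0.704]
contact_force: [0.3, 1.3, -2.4]
finger_gap: 0.555
time: 23.95
eef_pos: [0.4946, -0.2575, 0.1542]
orientation: [0.707, -0.011, 0.011, -0.707]
contact_force: [0.4, -1.1, -1.8]
finger_gap: 0.56
```

```bash
python3 -m creep '[1,0,-0.8,0.2,0,1,0,-0.8,0.3,0,1,0,-0.75,0.1,0,1,0,-0.75,0,0,1,0,-0.75,-0.1,0,1,0,-0.75,-0.2,0,1,0,0,0,0,1,0,0,0,0]'
python3 - <<'E'
from h import *
im,d,i,T=snap('scene'); cv2.imwrite('pics/tip3.png',cv2.resize(im[180:330,180:380],(800,600)))
s=r.read_state(); print(s['eef_pos'].round(4),s['contact_force'].round(1),s['moment'].round(2),s['finger_gap'])
E
```

```text
time: 24.75
eef_pos: [0.4943, -0.3034, 0.1564]
orientation: [0.707, -0.011, 0.011, -0.707]
contact_force: [-1.0, -0.1, -2.4]
finger_gap: 0.548
[ 0.4943 -0.3031  0.1565] [-0.   0.2 -2.3] [-0.16  0.05  0.01] 0.5453561668490831
```

View pics/tip3.png

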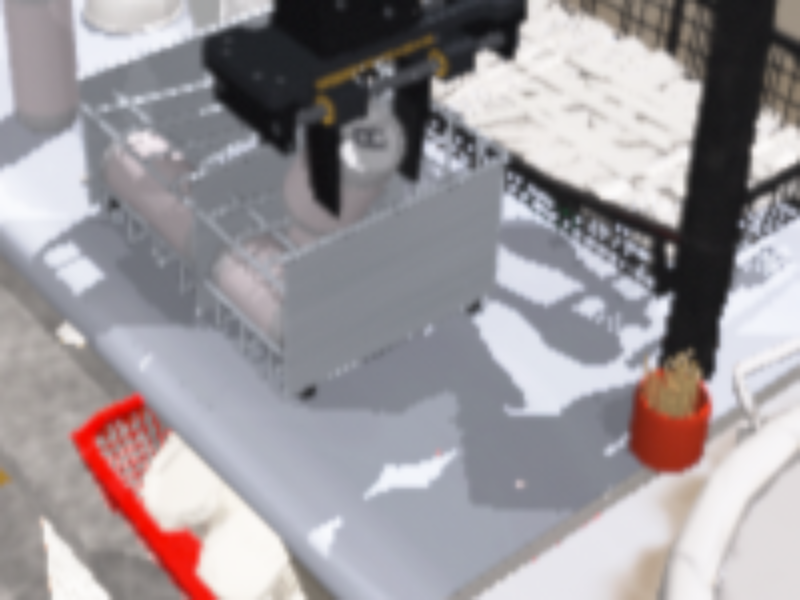

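```bash
python3 -m creep '[1,0,-0.7,-0.3,0,1,0,-0.7,-0.4,0,1,0,-0.6,-0.5,0,1,0,-0.55,-0.5,0,1,0,-0.5,-0.6,0,1,0,-0.35,-0.65,0,1,0,0,-0.2,0,1,0,0,0,0]'
cat > tilt.py <<'E'
from h import *
s=r.read_state(); e=s['eef_pos']; print(s['time'],e.round(4),s['contact_force'].round(1),s['moment'].round(2),s['finger_gap'])
for c in ['scene','wrist']:
    im,d,i,T=snap(c); P=cloud(d,i,T).reshape(-1,3)
    q=P[(abs(P[:,0]-e[0])<.02)&(abs(P[:,1]-e[1])<.14)&(P[:,2]>e[2]-.03)&(P[:,2]<e[2]+.06)]
    # crest profile in y-z: max z per y bin
    print(c,[(round(float(y),3),round(float(q[abs(q[:,1]-y)<.004][:,2].max()),4)) for y in np.arange(e[1]-.11,e[1]+.13,.012) if (abs(q[:,1]-y)<.004).sum()>3])
E
python3 tilt.py
```

```text
time: 25.6
eef_pos: [0.4942, -0.3368, 0.1246]
orientation: [-0.707, 0.011, -0.011, 0.707]
contact_force: [-1.4, 1.4, 0.7]
finger_gap: 0.54
25.6 [ 0.4942 -0.3368  0.1246] [-1.4  1.4  0.7] [0.09 0.08 0.03] 0.5398191967291361
scene [(-0.339, 0.1676), (-0.327, 0.1748), (-0.291, 0.1205), (-0.243, 0.0999)]
wrist [(-0.327, 0.1817), (-0.315, 0.182), (-0.303, 0.18), (-0.291, 0.1756), (-0.279, 0.1715), (-0.267, 0.1676), (-0.255, 0.1635), (-0.243, 0.1587), (-0.231, 0.0965), (-0.219, 0.0968)]
```

```bash
python3 -m creep '[1,0,0.3,0,0,1,0,0.6,0,0,1,0,0.7,0.1,0,1,0,0.7,0.1,0,1,0,0.7,0.1,0,1,0,0.5,0.1,0,1,0,0,0,0,1,0,0,0,0]'; python3 tilt.py
```

```text
time: 26.5
eef_pos: [0.4945, -0.302, 0.1293]
orientation: [0.707, -0.011, 0.011, -0.707]
contact_force: [0.6, 0.4, -1.2]
finger_gap: 0.541
26.5 [ 0.4945 -0.302   0.1293] [ 0.6  0.4 -1.2] [-0.2   0.1   0.01] 0.5408180498501938
scene [(-0.304, 0.1651), (-0.292, 0.18), (-0.184, 0.1191)]
wrist [(-0.292, 0.1861), (-0.28, 0.1857), (-0.268, 0.1829), (-0.256, 0.1772), (-0.244, 0.1723), (-0.232, 0.1681), (-0.22, 0.1627), (-0.208, 0.1572), (-0.184, 0.1203)]
```

```bash
python3 -m creep '[1,0,0,2,0,1,0,0,2.5,0,1,0,-2.5,0,0,1,0,-3,0,0,1,0,-3,0,0,1,0,-2.5,0,0,1,0,0,-2,0,1,0,0,-3,0]'
python3 -m creep '[1,0,0,-4,0,1,0,0,-2.5,0,1,0,0,-1.3,0,1,0,0,-0.8,0,1,0,0,-0.8,0,1,0,0,-0.8,0,1,0,0,-0.5,0,1,0,0,0,0]'; python3 tilt.py
```

```text
time: 27.4
eef_pos: [0.4945, -0.4137, 0.1247]
orientation: [0.708, -0.011, 0.012, -0.706]
contact_force: [-1.0, -0.1, -1.5]
finger_gap: 0.537
time: 28.2
eef_pos: [0.4944, -0.412, 0.0171]
orientation: [-0.707, 0.011, -0.011, 0.707]
contact_force: [-0.2, 1.1, -1.5]
finger_gap: 0.539
28.2 [ 0.4944 -0.412   0.0171] [-0.2  1.1 -1.5] [0.01 0.07 0.01] 0.5386654672196568
scene [(-0.522, 0.0016), (-0.51, 0.0017), (-0.498, 0.0019), (-0.486, 0.0015), (-0.474, 0.0012), (-0.462, -0.0001), (-0.45, 0.0014), (-0.438, 0.0013), (-0.426, 0.0017), (-0.414, 0.0486), (-0.402, 0.074), (-0.39, -0.0005), (-0.378, -0.0011), (-0.294, 0.0765), (-0.282, -0.0019)]
wrist [(-0.486, -0.0008), (-0.474, -0.0007), (-0.402, 0.0743), (-0.39, 0.0745), (-0.378, 0.072), (-0.366, 0.0669), (-0.354, 0.0626), (-0.342, 0.0577), (-0.33, 0.0534), (-0.318, 0.0485), (-0.306, -0.0002), (-0.294, 0.0142)]
```

```bash
python3 -m creep '[1,0,0,-0.5,0,1,0,0,-0.5,0,1,0,0,-0.2,0,1,0,0,0,0,0.2,0,0,0,0,-0.3,0,0,0,0,-0.3,0,0,0,0,-0.3,0,0,0,0]'; python3 tilt.py
python3 -m creep '[-0.4,0,0,2,0,-0.4,0,0,4,0,-0.4,0,0,4.5,0,-0.4,0,0,4.5,0,-0.4,0,0,0,0,-0.4,0,0,0,0,-0.4,0,0,0,0,-0.4,0,0,0,0]'; python3 lying.py .43 .56 -.45 -.296 a2
```

```text
time: 29.1
eef_pos: [0.4944, -0.4121, 0.0053]
orientation: [0.707, -0.011, 0.011, -0.707]
contact_force: [0.6, -0.0, 0.5]
finger_gap: 0.644
29.1 [ 0.4944 -0.4121  0.0053] [ 0.6 -0.   0.5] [-0.07  0.07 -0.02] 0.6435516010402409
scene [(-0.522, 0.0012), (-0.51, 0.0017), (-0.498, 0.0004), (-0.486, 0.0014), (-0.474, 0.001), (-0.462, -0.0012), (-0.45, 0.0013), (-0.438, 0.0013), (-0.426, 0.0009), (-0.414, 0.0476), (-0.39, 0.0498), (-0.294, 0.0645)]
wrist [(-0.474, -0.0006), (-0.462, -0.0009), (-0.414, 0.043), (-0.402, 0.0523), (-0.39, 0.0525), (-0.378, 0.0526), (-0.366, 0.0528), (-0.354, 0.053), (-0.342, 0.0528), (-0.33, 0.0522), (-0.318, 0.0487), (-0.306, 0.0005), (-0.294, 0.0001)]
time: 30.0
eef_pos: [0.4939, -0.4116, 0.1536]
orientation: [-0.706, 0.011, -0.01, 0.708]
contact_force: [-0.4, -0.2, 0.1]
finger_gap: 0.703
6220 ((494.4630126953125, -366.5263671875), (90.08737182617188, 52.09525680541992), 88.20140838623047) [[467.0, -411.0], [519.0, -412.0], [522.0, -322.0], [470.0, -321.0]] ztop 0.0517 table z -0.0021
crest mean [ 0.4946 -0.3642] dir deg -91.7 ext 0.0887
30.05 [ 0.494  -0.4116  0.1537] [-0.8   0.58  1.58  0.    0.99 -0.77] 0.6993577983163731
```

```bash
python3 -m creep '[-0.4,0.1,4.5,0,0,-0.4,0,0,-4.5,0,-0.4,0,0,-4.5,0,-0.4,0,0,-3.5,0,-0.4,0,0,-2,0,1,0,0,0,0,1,0,0,0,0,1,0,0,0,0]'
python3 -m creep '[1,0,0,0,0,1,0,0,0,0,1,0,0,3,0,1,0,0,4.5,0,1,0,0,4.5,0,1,0,0,4.5,0,1,0,4,2,0,1,-0.1,4.5,0,0]'
python3 -m creep '[1,0,4.5,0,0,1,0,0,-3,0,1,0,0,-3,0,1,0,0,0,0,1,0,0,0,0,1,0,0,0,0,1,0,0,0,0,1,0,0,0,0]'; python3 tilt.py
```

```text
time: 30.85
eef_pos: [0.4958, -0.3674, 0.0112]
orientation: [0.707, -0.01, 0.011, -0.707]
contact_force: [0.3, -0.2, -1.3]
finger_gap: 0.551
time: 31.65
eef_pos: [0.495, -0.2825, 0.1988]
orientation: [0.708, -0.01, 0.014, -0.706]
contact_force: [1.3, 1.1, -2.2]
finger_gap: 0.552
time: 32.45
eef_pos: [0.4946, -0.2373, 0.1361]
orientation: [0.707, -0.01, 0.011, -0.707]
contact_force: [0.1, -0.3, -1.5]
finger_gap: 0.549
32.45 [ 0.4946 -0.2373  0.1361] [ 0.1 -0.3 -1.5] [-0.1   0.05  0.03] 0.5490875844323149
scene [(-0.287, 0.166), (-0.275, 0.1775), (-0.263, 0.1773), (-0.251, 0.1782), (-0.239, 0.1792), (-0.227, 0.178), (-0.191, 0.1645)]
wrist [(-0.275, 0.1701), (-0.263, 0.1775), (-0.251, 0.1785), (-0.239, 0.1736), (-0.227, 0.1777), (-0.215, 0.1779), (-0.203, 0.1776), (-0.191, 0.1753)]
```

```bash
python3 -m creep '[1,0,0.05,-1.5,0,1,0,0,-0.8,0,1,0,0,-0.4,0,0.1,0,0,0,0,-0.4,0,0,0,0,-0.4,0,0,0,0,-0.5,0,0,0,0,-0.5,0,0,1,0]'; python3 -m creep '[-0.5,0,0,2,0,-0.5,0,0,4,0,-0.5,0,0,4.5,0,-0.5,0,0,4,0,-0.5,0,0,0,0,-0.5,0,0,0,0,-0.5,0,0,0,0,-0.5,0,0,0,0]'; python3 check.py
```

```text
time: 33.35
eef_pos: [0.4938, -0.2362, 0.1176]
orientation: [-0.707, 0.011, -0.01, 0.707]
contact_force: [-0.5, -0.5, -0.0]
finger_gap: 0.741
time: 34.15
eef_pos: [0.4939, -0.2363, 0.262]
orientation: [-0.707, 0.012, -0.01, 0.707]
contact_force: [-0.3, -0.8, -0.5]
finger_gap: 0.75
scene short_can_in_rack 0.69 rack lo/med/hi [-0.086 -0.113  0.038] [-0.076 -0.075  0.058] [-0.046 -0.042  0.096]
scene short_can_in_rack 0.46 rack lo/med/hi [-0.085 -0.127  0.001] [-0.005 -0.026  0.079] [0.089 0.123 0.119]
scene short_can_in_rack 0.33 rack lo/med/hi [ 0.028 -0.081  0.072] [ 0.042 -0.06   0.08 ] [ 0.061 -0.036  0.084]
wrist short_can_in_rack 0.75 rack lo/med/hi [-0.079 -0.11   0.05 ] [-0.053 -0.069  0.063] [-0.032 -0.032  0.068]
wrist tall_can_in_rack 0.91 rack lo/med/hi [-0.081 -0.013  0.046] [-0.053  0.049  0.063] [-0.031  0.1    0.095]
wrist tall_can_in_rack 0.68 rack lo/med/hi [-0.079 -0.11   0.05 ] [-0.052 -0.069  0.063] [-0.032 -0.032  0.068]
34.45 [ 0.494 -0.236  0.263]
```

```bash
python3 -m creep '[-1,0,4.1,0,0,-1,0,4.1,0,0,-1,0,4.1,0,0,-1,0,4.1,0,0,-1,0,4.1,0,0,-1,0,4.1,0,0,-1,0,4.1,0,0,-1,0,4.1,0,0]'
python3 -m creep '[-1,0,0,-3,0,-1,0,0,-4.5,0,-1,0,0,-4.5,0,-1,0,0,-3.5,0,-1,0,0,-2.2,0,-1,0,0,-1,0,-1,0,0,0,0,1,0,0,0,0]'
```

```text
time: 35.25
eef_pos: [0.4941, 0.0932, 0.2633]
orientation: [0.707, -0.011, 0.011, -0.707]
contact_force: [0.3, -1.0, -0.1]
finger_gap: 1.002
time: 36.05
eef_pos: [0.4949, 0.0915, 0.077]
orientation: [-0.707, 0.01, -0.011, 0.707]
contact_force: [0.4, 0.7, 0.6]
finger_gap: 0.958
```

```bash
python3 -m creep '[1,0,0,0,0,1,0,0,0,0,1,0,0,0,0,1,0,0,0,0,1,0,0,0,0,1,0,0,2,0,1,0,0,4,0,1,0,0,4.5,0]'
python3 -m creep '[1,0,0,4.5,0,1,0,-4,0,0,1,0,-4.5,0,0,1,0,-4.5,0,0,1,0,-3.3,0,0,1,0,0,0,0,1,0,0,0,0,1,0,0,0,0]'; python3 tilt.py
```

```text
time: 36.85
eef_pos: [0.4935, 0.0914, 0.1814]
orientation: [0.707, -0.012, 0.01, -0.707]
contact_force: [0.7, -0.8, -2.0]
finger_gap: 0.554
time: 37.65
eef_pos: [0.4941, -0.0708, 0.226]
orientation: [-0.707, 0.011, -0.011, 0.707]
contact_force: [0.0, 0.0, -2.6]
finger_gap: 0.552
37.65 [ 0.4941 -0.0708  0.226 ] [ 0.   0.  -2.6] [-0.13 -0.03  0.06] 0.5524868708999945
scene [(-0.097, 0.284), (-0.085, 0.282), (-0.073, 0.2836), (-0.061, 0.2825)]
wrist [(-0.085, 0.2828), (-0.073, 0.2831), (-0.061, 0.2828), (-0.049, 0.2833)]
```

```bash
python3 -m creep '[1,0,0,-2.5,0,1,0,0,-1.5,0,1,0,0,-0.4,0,1,0,0,0,0,1,0,0.7,0.1,0,1,0,0.8,0.2,0,1,0,0.8,0.1,0,1,0,0.8,0,0]'
python3 -m creep '[1,0,0.75,-0.1,0,1,0,0.75,-0.1,0,1,0,0.7,-0.2,0,1,0,0.7,-0.25,0,1,0,0.7,-0.3,0,1,0,0.6,-0.4,0,1,0,0.6,-0.4,0,1,0,0.6,-0.4,0]'; python3 tilt.py
python3 -c "
from h import *
im,d,i,T=snap('scene'); cv2.imwrite('pics/tip4.png',cv2.resize(im[150:300,120:320],(800,600)))"
```

```text
time: 38.55
eef_pos: [0.4946, -0.0397, 0.1869]
orientation: [0.707, -0.01, 0.011, -0.707]
contact_force: [-0.1, -2.7, -1.0]
finger_gap: 0.555
time: 39.35
eef_pos: [0.4943, 0.014, 0.1643]
orientation: [-0.707, 0.011, -0.011, 0.707]
contact_force: [0.4, -1.2, 0.0]
finger_gap: 0.545
39.35 [0.4943 0.014  0.1643] [ 0.4 -1.2  0. ] [-0.29  0.11 -0.02] 0.5448754205620302
scene [(-0.096, 0.1474), (-0.084, 0.1616), (-0.072, 0.1693), (-0.06, 0.1828), (-0.048, 0.195), (-0.036, 0.206), (-0.024, 0.2201), (-0.012, 0.224)]
wrist [(-0.0, 0.2242), (0.012, 0.2241), (0.024, 0.2107)]
```

View pics/tip4.png

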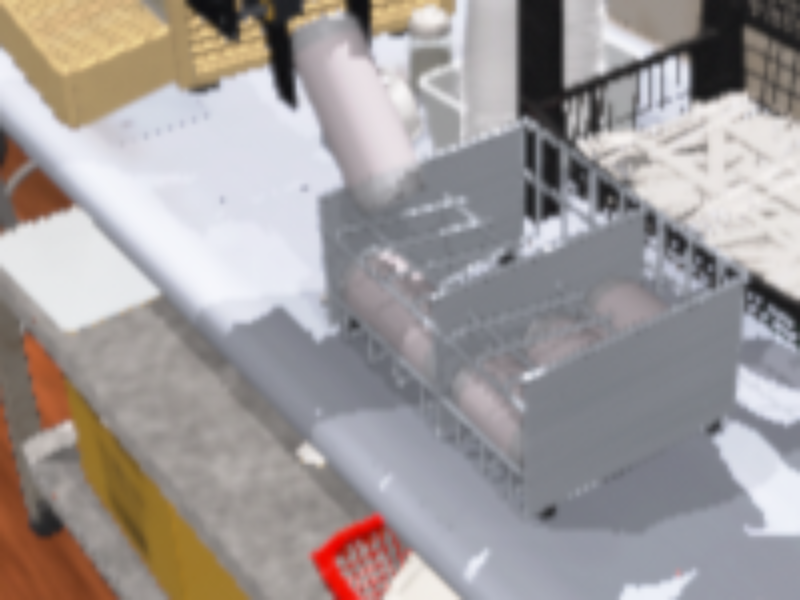

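```bash
python3 -m creep '[1,0,0,1.5,0,1,0,0,3.5,0,1,0,3.5,0,0,1,0,4.5,0,0,1,0,4.1,0,0,1,0,0,-4,0,1,0,0,-4,0,1,0,0,-2.5,0]'; sed -i 's/e\[2\]-.03)/e[2]-.12)/; s/P\[:,2\]<e\[2\]+.06/P[:,2]<e[2]+.075/' tilt.py; python3 tilt.py
```

```text
time: 40.3
eef_pos: [0.4935, 0.1347, 0.1076]
orientation: [0.707, -0.011, 0.01, -0.707]
contact_force: [0.2, -0.9, -2.3]
finger_gap: 0.551
40.3 [0.4935 0.1347 0.1076] [ 0.2 -0.9 -2.3] [0.   0.08 0.03] 0.5506002158591469
scene [(0.025, 0.0008), (0.037, 0.0922), (0.049, 0.1032), (0.061, 0.118), (0.073, 0.137), (0.085, 0.15), (0.097, 0.1629), (0.109, 0.1739), (0.121, 0.1721), (0.133, 0.0003), (0.145, -0.0001), (0.157, 0.0001), (0.169, 0.0012), (0.181, -0.0001), (0.193, 0.001), (0.205, 0.0009), (0.217, -0.0), (0.229, 0.0006), (0.241, 0.0012), (0.253, 0.001)]
wrist [(0.085, -0.0004), (0.097, -0.0002), (0.109, -0.0003), (0.121, 0.1665), (0.133, 0.1617), (0.145, 0.1522), (0.157, 0.0004), (0.169, 0.0003), (0.181, -0.0001), (0.193, 0.0003), (0.205, -0.0001), (0.217, 0.0002), (0.229, 0.0002), (0.241, -0.0002), (0.253, 0.0001)]
```

```bash
python3 -m creep '[1,0,0,-2.5,0,1,0,0,-2,0,1,0,0,-0.7,0,1,0,0.5,-0.5,0,1,0,0.5,-0.6,0,1,0,0.4,-0.6,0,1,0,0.4,-0.7,0,1,0,0,0,0]'; python3 tilt.py
```

```text
time: 41.2
eef_pos: [0.494, 0.153, 0.033]
orientation: [0.707, -0.011, 0.01, -0.707]
contact_force: [-0.2, 0.2, -0.4]
finger_gap: 0.546
41.2 [0.494 0.153 0.033] [-0.2  0.2 -0.4] [-0.16  0.02  0.03] 0.5457048946136297
scene [(0.043, 0.0564), (0.055, 0.0615), (0.067, 0.0689), (0.079, 0.0774), (0.091, 0.0848), (0.103, 0.089), (0.115, 0.0951), (0.127, 0.104), (0.139, 0.1037), (0.151, 0.0005), (0.163, 0.0004), (0.175, 0.0005), (0.187, 0.0019), (0.199, -0.001), (0.211, 0.0002), (0.223, 0.0021), (0.235, 0.0007), (0.247, -0.0001), (0.259, -0.0005), (0.271, 0.0008)]
wrist [(0.127, -0.0013), (0.139, 0.0966), (0.151, 0.1008), (0.163, 0.0779), (0.175, 0.0004), (0.187, -0.0001), (0.199, 0.0001), (0.211, -0.0), (0.223, 0.0001), (0.235, 0.0001), (0.247, -0.0), (0.259, 0.0002), (0.271, 0.0002)]
```

```bash
python3 -m creep '[1,0,0.4,-0.7,0,1,0,0.3,-0.7,0,1,0,0.2,-0.7,0,1,0,0.2,-0.6,0,1,0,0,0,0,0.3,0,0,0,0,-0.2,0,0,0,0,-0.4,0,0,0,0]'; python3 tilt.py
python3 -m creep '[-0.4,0,0,0,0,-0.4,0,0,2,0,-0.4,0,0,4,0,-0.4,0,-1,4.5,0,-0.4,0,-1,4.5,0,-0.4,0,0,0,0,-0.4,0,0,0,0,-0.4,0,0,0,0]'; python3 lying.py .44 .55 .017 .25 t2
```

```text
time: 42.1
eef_pos: [0.4946, 0.1634, 0.0069]
orientation: [-0.707, 0.011, -0.011, 0.707]
contact_force: [0.3, 0.2, -0.5]
finger_gap: 0.637
42.1 [0.4946 0.1634 0.0069] [ 0.3  0.2 -0.5] [-0.13  0.1   0.02] 0.6370771885235966
scene [(0.053, 0.0536), (0.065, 0.052), (0.077, 0.0527), (0.089, 0.0529), (0.101, 0.0522), (0.113, 0.0557), (0.125, 0.0539), (0.137, 0.0525), (0.149, 0.0533), (0.161, 0.0515), (0.245, 0.0011), (0.257, -0.0), (0.269, 0.0003), (0.281, 0.0004)]
wrist [(0.125, 0.0417), (0.137, 0.0521), (0.149, 0.0523), (0.161, 0.0449), (0.173, 0.0485), (0.185, -0.0003), (0.197, -0.0001), (0.209, -0.0002), (0.221, -0.0001), (0.233, 0.0), (0.245, -0.0), (0.257, -0.0002), (0.269, 0.0005), (0.281, 0.0001)]
time: 43.0
eef_pos: [0.4938, 0.1435, 0.1557]
orientation: [0.707, -0.011, 0.01, -0.707]
contact_force: [-0.5, 0.8, -0.2]
finger_gap: 0.699
6405 ((491.6318359375, 111.41291046142578), (119.60026550292969, 52.155792236328125), 88.20056915283203) [[464.0, 52.0], [516.0, 51.0], [520.0, 170.0], [467.0, 172.0]] ztop 0.0517 table z -0.002
crest mean [0.4918 0.1173] dir deg -91.7 ext 0.1082
43.05 [0.4937 0.1435 0.1554] [ 0.15  0.41  1.89 -0.    0.84  0.19] 0.7004071147372609
```

```bash
python3 -m creep '[-0.4,-0.2,-3,3,0,-0.4,0,-3,3,0,-0.4,0,0,0,0,-0.4,0,0,0,0,-0.4,0,0,0,0,-0.4,0,0,0,0,-0.4,0,0,0,0,-0.4,0,0,0,0]'; python3 - <<'E'
from h import *
print(r.read_state()['eef_pos'])
for c in ['wrist','scene','top']:
    im,d,i,T=snap(c); P=cloud(d,i,T).reshape(-1,3)
    q=P[(P[:,0]>.44)&(P[:,0]<.55)&(P[:,1]>.017)&(P[:,1]<.25)&(P[:,2]>.012)&(P[:,2]<.06)]
    if len(q)<20: continue
    k=q[(abs(q[:,0]-.492)<.015)]
    rr=cv2.minAreaRect((q[:,:2]*1000).astype(np.float32)); print(c,len(q),'y',np.percentile(k[:,1],[.3,1,99,99.7]).round(4),'x',np.percentile(q[:,0],[1,99]).round(4),np.round(rr[0],1),np.round(rr[1],1),rr[2])
E
```

```text
time: 43.85
eef_pos: [0.4922, 0.0839, 0.2162]
orientation: [0.707, -0.011, 0.01, -0.707]
contact_force: [-0.5, -0.5, -0.0]
finger_gap: 0.7
[0.49221554 0.08388473 0.21618515]
wrist 6096 y [0.0374 0.0385 0.1698 0.1705] x [0.4658 0.5171] [491.4 103.6] [134.3  53.2] 88.21690368652344
scene 482 y [0.0345 0.0354 0.166  0.1699] x [0.4643 0.51  ] [488.7 102. ] [142.4  50.6] 87.0866928100586
top 316 y [0.0371 0.0374 0.0855 0.0857] x [0.4641 0.5135] [489.1  64.5] [54.6 50.3] 89.27140808105469
```

```bash
python3 -m creep '[-0.4,0,2,-3,0,-0.4,0,0,-4.5,0,-0.4,0,0,-4.5,0,-0.4,0,0,-4.5,0,-0.4,0,0,-3.2,0,-0.4,0,0,-1,0,1,0,0,0,0,1,0,0,0,0]'
python3 -m creep '[1,0,0,0,0,1,0,0,0,0,1,0,0,0,0,1,0,0,3,0,1,0,0,4.5,0,1,0,0,4.5,0,1,0,0,4.5,0,1,0,0,2,0]'
python3 -m creep '[1,0,-3,0,0,1,0,-4.5,0,0,1,0,-4.5,0,0,1,0,-4.5,0,0,1,0,-4.2,0,0,1,0,-1,-3,0,1,0,0,-3,0,1,0,0,0,0]'; python3 tilt.py
```

```text
time: 44.8
eef_pos: [0.4931, 0.1036, 0.0108]
orientation: [-0.707, 0.01, -0.011, 0.707]
contact_force: [0.2, -0.1, 0.1]
finger_gap: 0.584
time: 45.6
eef_pos: [0.4931, 0.1036, 0.1992]
orientation: [-0.707, 0.009, -0.013, 0.707]
contact_force: [-0.1, 0.4, -2.2]
finger_gap: 0.553
time: 46.4
eef_pos: [0.4906, -0.1134, 0.1325]
orientation: [-0.706, 0.013, -0.01, 0.708]
contact_force: [-0.1, 0.3, -2.3]
finger_gap: 0.552
46.4 [ 0.4906 -0.1134  0.1325] [-0.1  0.3 -2.3] [-0.07  0.11  0.02] 0.5515343689414135
scene [(-0.223, 0.0953), (-0.211, 0.1002), (-0.199, 0.0961), (-0.187, 0.1205), (-0.175, 0.1728), (-0.163, 0.1744), (-0.151, 0.174), (-0.139, 0.1744), (-0.127, 0.1738), (-0.115, 0.1737), (-0.103, 0.1737), (-0.091, 0.1739), (-0.079, 0.1678), (-0.067, 0.1655), (-0.055, 0.1632), (-0.043, 0.1531)]
wrist [(-0.151, 0.1687), (-0.139, 0.1759), (-0.127, 0.1757), (-0.115, 0.1717), (-0.103, 0.1756), (-0.091, 0.1758), (-0.079, 0.1757), (-0.067, 0.1757), (-0.055, 0.1752), (-0.043, 0.1716)]
```

```bash
python3 -m creep '[1,0,0,-1.3,0,1,0,0,-0.6,0,1,0,0,-0.4,0,0.1,0,0,0,0,-0.4,0,0,0,0,-0.4,0,0,0,0,-0.5,0,0,0,0,-0.5,0,0,1,0]'; python3 -m creep '[-0.5,0,0,2,0,-0.5,0,0,4,0,-0.5,0,0,4.5,0,-0.5,0,0,4,0,-0.5,0,0,0,0,-0.5,0,0,0,0,-0.5,0,0,0,0,-0.5,0,0,0,0]'
python3 -m creep '[-0.5,0,4,2,0,-0.5,0,4,2,0,-0.5,0,4,2,0,-0.5,0,0,0,0,-0.5,0,0,0,0,-0.5,0,0,0,0,-0.5,0,0,0,0,-0.5,0,0,0,0]'; python3 check.py; python3 - <<'E'
from h import *
X,Y,A=.5349,-.1655,-.0325
for c in ['wrist','top']:
    im,d,i,T=snap(c); P=cloud(d,i,T).reshape(-1,3); P=P[~np.isnan(P[:,0])]; D=P-[X,Y,0]
    L=np.c_[np.cos(A)*D[:,0]+np.sin(A)*D[:,1],-np.sin(A)*D[:,0]+np.cos(A)*D[:,1],D[:,2]]
    for n,y0,y1 in [('narrow',-.119,-.026),('wide',-.019,.119)]:
        for x in (-.056,-.003,.049):
            q=L[(abs(L[:,0]-x)<.012)&(L[:,1]>y0)&(L[:,1]<y1)&(L[:,2]>.045)&(L[:,2]<.0865)]
            if len(q)>10: print(c,n,x,len(q),'y',np.percentile(q[:,1],[2,98]).round(3),'z',np.percentile(q[:,2],[10,50,90]).round(3))
E
```

```text
time: 47.3
eef_pos: [0.492, -0.1134, 0.1214]
orientation: [-0.707, 0.011, -0.01, 0.707]
contact_force: [0.7, 0.3, 0.5]
finger_gap: 0.741
time: 48.1
eef_pos: [0.4919, -0.1134, 0.2656]
orientation: [-0.707, 0.012, -0.01, 0.707]
contact_force: [1.0, 0.1, -0.6]
finger_gap: 0.753
time: 48.9
eef_pos: [0.4923, 0.0057, 0.326]
orientation: [-0.707, 0.012, -0.011, 0.707]
contact_force: [0.7, 0.6, 0.4]
finger_gap: 0.751
scene short_can_in_rack 0.8 rack lo/med/hi [-0.086 -0.111  0.038] [-0.076 -0.072  0.058] [-0.045 -0.037  0.097]
scene short_can_in_rack 0.61 rack lo/med/hi [-0.047  0.029  0.058] [-0.016  0.065  0.073] [0.008 0.107 0.097]
scene short_can_in_rack 0.46 rack lo/med/hi [-0.084 -0.127  0.01 ] [-0.005 -0.027  0.083] [0.086 0.122 0.119]
scene tall_can_in_rack 0.55 rack lo/med/hi [-0.087 -0.005  0.041] [-0.076  0.049  0.058] [-0.046  0.1    0.097]
wrist short_can_in_rack 0.87 rack lo/med/hi [-0.08  -0.111  0.05 ] [-0.05  -0.088  0.063] [-0.033 -0.071  0.068]
wrist tall_can_in_rack 0.71 rack lo/med/hi [-0.08   0.001  0.05 ] [-0.053  0.055  0.063] [-0.031  0.099  0.068]
49.2 [0.492 0.006 0.327]
wrist narrow -0.056 238 y [-0.109 -0.068] z [0.065 0.066 0.068]
wrist narrow -0.003 362 y [-0.102 -0.058] z [0.072 0.074 0.075]
wrist narrow 0.049 432 y [-0.096 -0.051] z [0.08  0.081 0.083]
wrist wide -0.056 797 y [0.002 0.101] z [0.064 0.066 0.068]
wrist wide -0.003 989 y [0.006 0.103] z [0.072 0.074 0.075]
top narrow -0.056 172 y [-0.116 -0.03 ] z [0.065 0.068 0.072]
top narrow -0.003 220 y [-0.118 -0.032] z [0.072 0.076 0.079]
top narrow 0.049 235 y [-0.116 -0.03 ] z [0.079 0.083 0.085]
top wide -0.056 293 y [-0.016  0.114] z [0.065 0.068 0.071]
top wide -0.003 327 y [-0.014  0.114] z [0.072 0.076 0.079]
```

```bash
python3 -c "
from workcell import r
print(r.hand_in())"
```

```text
the job is handed in; nothing more can be done
None
```

All three cans are in the rack, and I handed the job in at about 49 s of the 72 s allowed. It reports no verdict, so the result rests on my own checks.

**What I did**
- **Short can b:** It was lying with its lid towards the robot. I gripped it, turned it 86° and laid it in the narrow lane.
- **Short can a:** I first tried to tip it on the table, once in the grip and once by pushing it with the fingers. Both times it only slid, upright. I then tilted it over the rack's right cheek, finished laying it on the table right of the rack, regripped it at the middle and loaded it in the narrow lane.
- **Tall can:** I tilted it over the left cheek, finished laying it on the table left of the rack, regripped it and loaded it in the wide lane.

**What the last checks showed**
- **Positions:** The depth readings show three cans in the narrow lane at rack x of about -56, -3 and +49 mm. They show two in the wide lane at about -56 and -3 mm. Can-top heights match the given places to within about 3 mm, and all cans lie crosswise.
- **Front cans:** They read the same as before, to a few millimetres.
- **Lids:** I did not check them in the rack at the end. They follow from how each can was gripped and turned. I saw the lids of both short cans before or while laying them. The tall can's lid follows from its starting on its head and tipping base to the left.
- **Other objects:** I did not measure the jar, shaker, spout, bowl and fork again. The arm stayed clear of them, and no unexpected force showed.
- **Disagreement:** The network gave mixed names and low confidence for some of the cans behind the wires, so I relied on the depth readings.

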